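Put the bar back in the clamp's screw and tighten it

TASK

Thread the loose brass bar through the eye in the head of the clamp's screw until it sticks out about equally on both sides, easing it in gently rather than forcing it. Then use the bar to turn the screw clockwise (seen from above) until the bar lies parallel to the counter's far edge, and let go, leaving the bar in the eye. Leave the jar, the flowerpot and the trowel undisturbed.

Things in the scene. Friction and masses are not known exactly. Their poses are not given: they have to be found in the camera images.
- bar: Loose brass tommy bar, straight, eight-sided, 170 mm long, 14 mm across flats, both ends tapered over the last 6 mm to 9 mm diameter, about 0.17 kg. Origin at its middle, on its axis; x runs along the bar. It starts lying level across the wooden offcut, both ends overhanging it, its axis 27 mm above the counter
- offcut: Loose wooden offcut under the bar, 60 x 100 x 20 mm (x, y, z), 0.35 kg. Origin at the centre of its underside. The bar lies roughly along its x; it may be nudged
- clamp: Dark steel C-clamp fixed over the counter's far (+x) edge. Origin on the vertical screw axis, at counter height. Its x points away from the robot, square to the far edge; its y runs along the edge. The upper arm, 26 mm wide, top 70 mm above the counter, runs from 20 mm on the robot's side of the screw axis to the spine at +x; a 38 mm wide boss round the screw reaches 78 mm
- eye (a point): Centre of the eye (through hole) in the steel screw's head, on the screw axis, 118 mm above the counter. The hole is round, level, 19 mm in diameter and 30 mm long, mouths chamfered 2 mm; it runs along this frame's x, and z is up. The head is a block 30 mm along the hole, 44 mm wide and 44 mm high, centred here
- screw (a joint): Turn of the screw in rad, growing clockwise seen from above. At 1.3 the eye (and a bar in it) runs parallel to the counter's far edge; it starts between 0 and 0.6 and can turn from -0.15 to 1.65. A bar in the eye has about 0.17 rad of play to either side. It turns stiffly (0.1 N m) and stays where it is left
- jar: Glass pint jar with a steel twist cap, 80 mm diameter, 130 mm tall, upright. Origin at the centre of its underside
- flowerpot: Blue glazed ceramic flowerpot, empty, rim 118 mm diameter, 105 mm tall, upright. Origin at the centre of its underside
- trowel: Yellow plastic hand trowel lying flat, about 280 mm long, 76 mm wide and 27 mm high. Origin on its underside where handle and blade meet, x towards the blade's tip
Mind the look-alikes: they are no part of the job. Several things have the shape of the bar; the one meant has the colours described above.

How it is judged:
On the way, in this order (a step that is already met when the one before it is completed fails the run):
1. the bar is through the eye, its middle within 20 mm of the eye's centre (distance between bar and eye below 0.02 m and angle between the x axis of bar and the x axis of eye, either way round below 0.35 rad), for 0.1 s.
2. with the bar in the eye, the screw is turned until the bar is parallel to the far edge within 0.2 rad (11 degrees) (all of step 1 and angle between the x axis of bar and the y axis of clamp, either way round below 0.2 rad), for 0.1 s.
At the end, for the whole second after the job is handed in: The bar rests in the eye with its middle within 20 mm of the eye's centre and along the hole within 0.35 rad, the bar is parallel to the far edge (the clamp's y axis) within 0.2 rad, and the bar is released and at rest (all of step 2 and linear speed of bar below 0.02 m/s and velocity of joint screw below 0.05 rad/s); the robot touches nothing.
It fails at once if the bar is forced against the clamp: contact with the clamp and its screw over 30 N (contact force between bar and clamp above 30 N).
It fails at once if the jar is moved by over 30 mm or tipped (distance of jar from where it was at the start of the episode above 0.03 m or angle between jar's own z axis and vertical above 0.3 rad).
It fails at once if the flowerpot is moved by over 30 mm or tipped (distance of flowerpot from where it was at the start of the episode above 0.03 m or angle between flowerpot's own z axis and vertical above 0.3 rad).
It fails at once if the trowel is moved by over 30 mm (distance of trowel from where it was at the start of the episode above 0.03 m).
It also fails if it takes over 51 s, if anything falls off the work surface, if the arm or the gripper's body presses on something with over 40 N, if the wrist force passes 120 N, or if a joint passes its speed limit or range.

ROBOT

A 7-joint arm with a two-finger parallel gripper is mounted at the origin on the work surface. World frame = base frame: x ahead of the robot, y to its left, z up, the work surface at z = 0. Lengths are in m, angles in rad, forces in N, time in s.
With the tool pointing down it reaches from about 0.4 to 0.875 m from the base axis. Payload 19.3 kg.
Tool frame: the origin (TCP) lies at the very end of the fingers, on their centre line; the grasp point (between the pads) lies 19 mm behind it; z points along the fingers, y is the line along which they close (so a half turn about z gives the same grasp; the last joint's range is limited). The gripper opens to 85 mm and grips with 20 to 120 N. Pads are 22 mm wide; open, the fingers measure 114 mm over their backs; the gripper's body (76 mm by 85 mm) begins 54 mm behind the grasp point. The pads swing forward as they close: fully open they stand 13 mm farther back than shut.
Start: joints at [-1.282, 0.521, -0.036, 1.599, 0.021, 1.021, -0.113], TCP at [0.219, 0.585, 0.231] pointing down, gripper open.
Joint ranges: [-2.91, 2.91], [-0.3, 2.13], [-1.5, 1.42], [0.17, 2.43], [-1.26, 4.41], [0.16, 1.93], [-2.52, 2.52]. Speed limits (rad/s): [1.89, 1.89, 2.39, 2.39, 3.01, 3.01, 3.01].

INTERFACE

Orientations are given as [roll, pitch, yaw] about the fixed x, y, z axes, in that order (R = Rz(yaw) Ry(pitch) Rx(roll)).
In Python, from workcell import monitor, optics, workorder gives the robot as it stands.
- The arm moves only by the tool apply_moves, never from a script. Its arguments are lists of equal length, an entry for each row: "linear": the shift along the tool's x, y, z each as a share of 0.1 m, from -1 to 1, a list of three; "delta_rot": the turn, a rotation vector about the tool's x, y, z each as a share of 120 degrees, from -1 to 1, a list of three. A call has exactly 5 rows; each row is the pose to reach, as a shift and turn from the pose commanded when the call began, along the tool's axes at that moment; what a row does not reach only later rows make up. A row lasts 1/12 s, in which the tool goes at most 41.7 mm and 7.16 degrees, less where a joint would pass 70% of its speed; a pose out of reach is approached as far as the arm can. A call with a number of a shift or a turn outside -1 to 1 is refused whole. A call with a gripper value outside its range is refused whole. "gripper" is the opening, from -1 (shut) to 1 (fully open), set as the call begins (left out, the last holds). The fingers move at their own pace and stop on an object; "force" is the grip in N (left out, the last holds). Time passes only in rows, so rows that repeat a pose let the fingers close, or fill a call up. It gives the time, the measured TCP pose, the force, the opening and the grip force at its end, in the units of the state.
- monitor.observe(): the state, without advancing time (a new reading comes with each control period).
- optics.grab_frame(name): name is "scene" or "top" or "wrist"; returns (picture, depth): 384x512x3 uint8, red, green, blue; 384x512 float32, m along the optical axis (not along the pixel's ray), 0 where there is no reading.
- optics.camera_info(name): a dict with "fx", "fy", "cx", "cy" (pixels), "rvec" (rotation vector, rad) and "tvec" (3), from world to camera coordinates, as OpenCV has them; the wrist camera has in their place "T_tool_cam" (4x4, takes a point from camera to tool coordinates, whose origin is the TCP and whose axes are the flange's). Camera axes: x right, y down, z forward; pixel columns grow to the right and rows downward; lengths in m; the calibration is good to about 2 mm. A picture is of the moment at which its call begins: read the wrist's pose just before it. camera_info takes no time and is no camera call.
- workorder.job_done(): hands the job in; it is judged then, once.
The state is a dict: "clock": time; "qpos": joint angles; "qd": joint speeds; "joint_efforts": joint torques, N m; "position": TCP position; "tool_rot": TCP orientation; "force": force on the tool from outside, world axes, zero at the start; "moment": the same for the moment, N m; "grip_width": finger opening in m; "finger_force": force on a finger pad.
Only numpy, scipy, OpenCV 4.12 (cv2) and the standard library are available. Lean on these libraries where they do the work, as an engineer would, in place of code of your own. Each camera call takes 0.05 s, during which the arm holds its last target. There are 200 camera calls.

## Working session

There is one attempt and no reset: what is moved stays moved. The work goes in short steps, Python scripts to look and compute and a tool call to move; the robot and the scene stay as the last step left them, time stands still between calls to the robot, and variables do not carry over. Pictures are saved under pics/ and viewed, at most 10 in all, crops included, and the job is handed in when it is done.

Besides the shell and the picture viewer there is one more tool, called after ">>>" as name(argument=value, ...) on one line, values as JSON. apply_moves: Moves the arm, as the interface text tells. Its arguments: {"type":"object","properties":{"linear":{"type":"array"},"delta_rot":{"type":"array"},"gripper":{"type":"number"},"force":{"type":"number"}},"required":["linear","delta_rot"]}

```bash
mkdir -p pics; ls
cat > h.py <<'E'
import numpy as np, cv2
from workcell import monitor, optics, workorder
from scipy.spatial.transform import Rotation as R
def cam(n):
    i=optics.camera_info(n)
    if 'rvec' in i:
        Rc=R.from_rotvec(np.ravel(i['rvec'])).as_matrix(); t=np.ravel(i['tvec'])
        return i,Rc.T,-Rc.T@t
    s=monitor.observe(); T=np.array(i['T_tool_cam']); Rt=R.from_euler('xyz',s['tool_rot']).as_matrix()
    return i,Rt@T[:3,:3],Rt@T[:3,3]+np.array(s['position'])
def rays(c,uv):
    i,A,o=c; uv=np.atleast_2d(uv).astype(float)
    d=np.c_[(uv[:,0]-i['cx'])/i['fx'],(uv[:,1]-i['cy'])/i['fy'],np.ones(len(uv))]
    return d@A.T,o
def onplane(c,uv,z):
    d,o=rays(c,uv); return o+d*((z-o[2])/d[:,2])[:,None]
def cloud(c,dep):
    v,u=np.mgrid[:dep.shape[0],:dep.shape[1]]; d,o=rays(c,np.c_[u.ravel(),v.ravel()])
    return (o+d*dep.ravel()[:,None]).reshape(*dep.shape,3)
def proj(c,P):
    i,A,o=c; p=(np.atleast_2d(P)-o)@A
    return np.c_[p[:,0]/p[:,2]*i['fx']+i['cx'],p[:,1]/p[:,2]*i['fy']+i['cy']]
E
python3 - <<'E'
from h import *
print(monitor.observe())
for n in ['scene','top']:
    p,d=optics.grab_frame(n); np.savez(f'{n}.npz',p=p,d=d)
    cv2.imwrite(f'pics/{n}.png',p[:,:,::-1]); c=cam(n); print(n,c[2],c[1][:,2],c[0]['fx'],(d>0).mean())
E
```

```text
pics
{'clock': 0.0, 'qpos': array([-1.28216993,  0.52201397, -0.0363474 ,  1.60001592,  0.02122908,
        1.02107762, -0.11277136]), 'qd': array([-3.55434395e-04,  2.72107557e-05,  9.09814415e-04, -2.44895196e-03,
       -1.14785401e-03,  4.01725249e-05, -3.94984195e-05]), 'joint_efforts': array([-3.04864470e-04, -9.27110624e+01,  1.97991170e+00, -3.69954944e+01,
        1.78517879e-02,  7.86799559e-03, -8.56541965e-05]), 'position': array([0.2193975 , 0.58486597, 0.2307227 ]), 'tool_rot': array([-3.14046773e+00,  9.49335234e-05,  2.78281767e+00]), 'force': array([-0.01671978,  0.26273512,  0.5354413 ]), 'moment': array([ 0.02342849,  0.03753241, -0.01971396]), 'finger_force': 0.0, 'grip_width': 0.08532901961748823}
scene [1.47069544 0.15455436 1.11841492] [-0.68849378 -0.11688328 -0.71576156] 425.6317391429018 0.9959615071614584
top [ 0.28018866 -0.02218523  1.37632967] [ 0.17561214 -0.00202497 -0.98445735] 418.0902583388113 0.9962310791015625
```

View pics/scene.png

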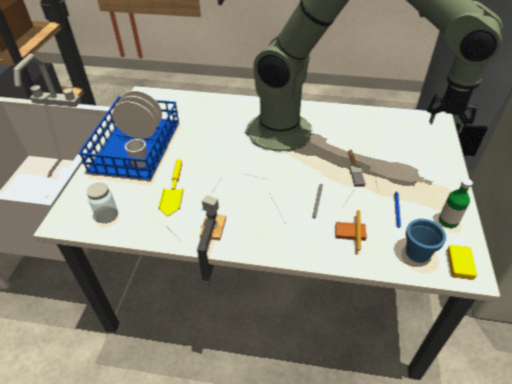

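View pics/top.png

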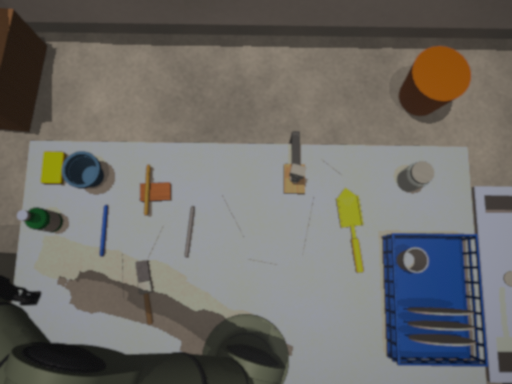

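Candidates for the bar:
- Brass/orange bar on the offcut: scene (358,230), top (148,190).
- Grey bar: scene (318,200), top (190,230).
- Blue bar: scene (397,210), top (104,230).

The brass-coloured one lying across the wooden offcut fits the description. The clamp head is at scene (210,202), top (297,172). I'll confirm with an enlarged crop and measure.

Run:
```python
from h import *
S=np.load('scene.npz');T=np.load('top.npz')
a=cv2.resize(S['p'][190:270,320:400],(400,400),interpolation=3);b=cv2.resize(T['p'][120:200,260:340],(400,400),interpolation=3)
e=cv2.resize(S['p'][180:280,180:280],(400,400),interpolation=3)[:200]
f=cv2.resize(T['p'][150:230,110:190],(400,400),interpolation=3)[:200]
cv2.imwrite('pics/crop.png',np.vstack([np.hstack([a,b]),np.hstack([e,f])])[:,:,::-1])
for n,D in (('scene',S),('top',T)):
    c=cam(n);P=cloud(c,D['d']);hsv=cv2.cvtColor(D['p'],cv2.COLOR_RGB2HSV)
    x0,y0,x1,y1=(320,190,400,270) if n=='scene' else (120,150,180,230)
    print(n,'flat z',np.median(P[200:210,230:260,2] if n=='top' else P[200:220,280:300,2]))
    q=P[y0:y1,x0:x1]; h=hsv[y0:y1,x0:x1]
    m=(q[...,2]>.024)&(q[...,2]<.06)&(h[...,1]>80)
    pts=q[m]; ctr=pts[:,:2].mean(0); w,v=np.linalg.eigh(np.cov(pts[:,:2].T)); s=(pts[:,:2]-ctr)@v[:,1]
    print('bar',m.sum(),ctr,np.ptp(s),'mid',ctr+v[:,1]*(s.min()+s.max())/2,np.arctan(v[1,1]/v[0,1]),np.median(pts[:,2]),np.median(h[m],axis=0))
    m=(q[...,2]>.012)&(q[...,2]<.0235)&(h[...,1]>80);pts=q[m]
    print('off',m.sum(),pts.min(0),pts.max(0))
    x0,y0,x1,y1=(190,180,240,290) if n=='scene' else (275,120,320,200)
    q=P[y0:y1,x0:x1]; m=(q[...,2]>.125)&(q[...,2]<.16); pts=q[m].astype(np.float32)
    print('head',m.sum(),np.median(pts[:,2]),cv2.minAreaRect(pts[:,:2]))
    m=(q[...,2]>.055)&(q[...,2]<.085); pts=q[m].astype(np.float32); print('arm',m.sum(),np.median(pts[:,2]),pts.min(0),pts.max(0),cv2.minAreaRect(pts[:,:2]))
    # objects
    for nm,mm in (('jar',(P[...,2]>.06)),('any',(P[...,2]>.012))):
        l,L,st,ce=cv2.connectedComponentsWithStats((mm&(P[...,0]>.25)&(P[...,0]<1.0)&(abs(P[...,1])<.9)).astype(np.uint8))
        for k in range(1,l):
            if st[k,4]>25:
                pp=P[L==k]; print(nm,ce[k].round(),st[k,4],pp.min(0).round(3),pp.max(0).round(3))
```

```text
scene flat z -0.00033357445577597566
bar 182 [0.54036985 0.32568649] 0.1660024441733404 mid [0.53095255 0.32550582] 0.019183004696158808 0.03195030136751531 [ 19.  191.  197.5]
off 422 [0.32309036 0.25736065 0.01204038] [0.55979178 0.47341959 0.02348033]Traceback (most recent call last):
  File "<stdin>", line 19, in <module>
cv2.error: OpenCV(4.12.0) /io/opencv/modules/imgproc/src/convhull.cpp:143: error: (-215:Assertion failed) total >= 0 && (depth == CV_32F || depth == CV_32S) in function 'convexHull'
```

View pics/crop.png

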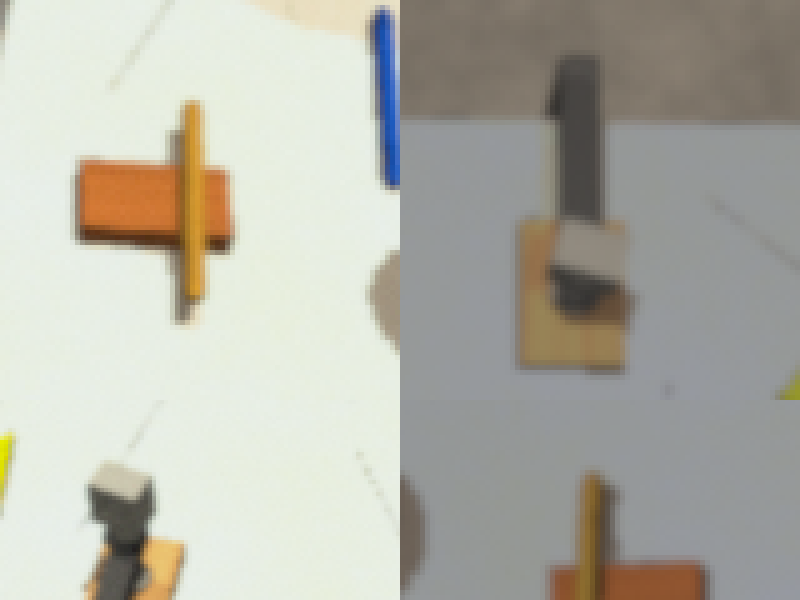

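The crop confirms it: a brass bar lies across the orange-brown offcut (crop 195,200). The clamp's grey head is slightly rotated (crop 590,250).

Run:
```python
from h import *
S=np.load('scene.npz');T=np.load('top.npz')
rect=lambda p:cv2.minAreaRect(np.ascontiguousarray(p[:,:2],dtype=np.float32))
for n,D in (('scene',S),('top',T)):
    c=cam(n);P=cloud(c,D['d']);hsv=cv2.cvtColor(D['p'],cv2.COLOR_RGB2HSV)
    x0,y0,x1,y1=(320,190,400,270) if n=='scene' else (120,150,180,230)
    q=P[y0:y1,x0:x1]; h=hsv[y0:y1,x0:x1]
    m=(h[...,1]>100)&(h[...,0]>14)&(h[...,0]<28)&(h[...,2]>90)&(q[...,2]>.008)&(q[...,2]<.06)
    v,u=np.nonzero(m); pts=onplane(c,np.c_[u+x0,v+y0],.031); r=rect(pts)
    X=pts[:,:2]; vx,vy,cx_,cy_=cv2.fitLine(X.astype(np.float32),cv2.DIST_L2,0,.01,.01).ravel()
    s=(X-[cx_,cy_])@[vx,vy]
    print(n,'bar',m.sum(),'mid',np.array([cx_,cy_])+np.array([vx,vy])*(s.min()+s.max())/2,np.ptp(s),'yaw',np.arctan(vy/vx),np.median(q[m][:,2]))
    m=(h[...,1]>100)&(h[...,0]<14)&(q[...,2]>.012); v,u=np.nonzero(m)
    X=onplane(c,np.c_[u+x0,v+y0],.02); print(' off',X.min(0)[:2],X.max(0)[:2])
    x0,y0,x1,y1=(190,180,240,290) if n=='scene' else (275,120,320,200)
    q=P[y0:y1,x0:x1]; m=(q[...,2]>.132)&(q[...,2]<.16); pts=q[m]
    v,u=np.nonzero(m);X=onplane(c,np.c_[u+x0,v+y0],.14)
    print(' head',m.sum(),u.min()+x0,u.max()+x0,v.min()+y0,v.max()+y0,np.median(pts[:,2]) if len(pts) else q[...,2].max(),rect(X) if len(X) else 0)
    m=(q[...,2]>.06)&(q[...,2]<.075); pts=q[m]; print(' arm',m.sum(),pts.min(0),pts.max(0),rect(pts))
    mm=(P[...,2]>.012)&(P[...,0]>.25)&(P[...,0]<1.0)&(abs(P[...,1])<.9)
    l,L,st,ce=cv2.connectedComponentsWithStats(mm.astype(np.uint8))
    for k in range(1,l):
        if st[k,4]>25: pp=P[L==k]; print('  obj',ce[k].round(),st[k,4],pp.min(0).round(3),pp.max(0).round(3))
```

```text
scene bar 187 mid [0.53258054 0.32937193] 0.1648717681691521 yaw 0.0062960726 0.03184978608862199
 off [0.49692291 0.25734313] [0.56445955 0.35354732]
 head 126 201 217 195 206 0.13971924446399375 ((0.5785404443740845, -0.15438972413539886), (0.04815344884991646, 0.03600203990936279), 74.71102905273438)
 arm 305 [ 0.57550329 -0.17161781  0.06068924] [ 0.72502878 -0.13675736  0.07499645] ((0.6499441266059875, -0.15220773220062256), (0.14988890290260315, 0.03472801670432091), 1.5694180727005005)
  obj [471.  51.] 2918 [0.25  0.483 0.357] [0.293 0.625 0.637]
  obj [471. 117.] 74 [0.25  0.625 0.283] [0.259 0.649 0.347]
  obj [121. 159.] 2253 [ 0.25  -0.704  0.012] [ 0.397 -0.438  0.117]
  obj [176. 172.] 178 [ 0.271 -0.374  0.012] [ 0.424 -0.337  0.033]
  obj [358. 180.] 107 [0.251 0.309 0.012] [0.306 0.354 0.022]
  obj [456. 204.] 897 [0.401 0.602 0.012] [0.462 0.668 0.194]
  obj [101. 202.] 886 [ 0.541 -0.574  0.012] [ 0.619 -0.496  0.138]
  obj [319. 192.] 42 [0.319 0.18  0.012] [0.403 0.197 0.021]
  obj [396. 198.] 31 [0.319 0.461 0.012] [0.386 0.474 0.019]
  obj [209. 225.] 980 [ 0.
[... 932 characters left out ...]
783 [ 0.28  -0.022  0.012] [0.654 0.688 1.376]
  obj [415. 176.] 814 [ 0.28  -0.571  0.012] [ 0.612 -0.022  1.376]
  obj [153. 191.] 700 [ 0.28  -0.022  0.013] [0.611 0.359 1.376]
  obj [359. 208.] 27 [ 0.449 -0.372  0.012] [ 0.506 -0.361  0.021]
  obj [ 40. 219.] 812 [ 0.28  -0.022  0.013] [0.451 0.67  1.376]
  obj [189. 231.] 130 [ 0.28  -0.022  0.012] [0.472 0.204 1.376]
  obj [103. 222.] 61 [0.382 0.463 0.012] [0.451 0.476 0.02 ]
  obj [356. 251.] 329 [ 0.269 -0.372  0.012] [ 0.419 -0.022  1.376]
  obj [428. 256.] 3833 [ 0.25  -0.7    0.012] [ 0.389 -0.022  1.376]
  obj [101. 252.] 26 [0.308 0.465 0.012] [0.334 0.478 0.018]
  obj [142. 268.] 191 [ 0.25  -0.022  0.012] [0.298 0.358 1.376]
```

```bash
cat >> h.py <<'E'
def plan(wps):
    s=monitor.observe(); p=np.array(s['position']); r=R.from_euler('xyz',s['tool_rot'])
    for tp,yaw in wps:
        t=R.from_euler('xyz',[np.pi,0,yaw]); lin=np.round(r.inv().apply(np.array(tp)-p)/.1,2)
        rot=np.round((r.inv()*t).as_rotvec()/np.radians(120),3)
        print(lin.tolist(),rot.tolist()); p=p+r.apply(lin*.1); r=r*R.from_rotvec(rot*np.radians(120))
    print(p,r.as_euler('xyz'))
E
python3 - <<'E'
from h import *
print(np.round(cam('wrist')[0]['T_tool_cam'],3).tolist())
plan([([.30,.50,.23],2.9),([.39,.41,.23],3.05),([.47,.33,.20],3.152)])
E
```

```text
[[0.0, -0.963, -0.27, 0.069], [1.0, 0.001, -0.0, -0.001], [0.001, -0.27, 0.963, -0.143], [0.0, 0.0, 0.0, 1.0]]
[-1.05, -0.51, 0.01] [-0.0, 0.0, -0.056]
[-1.09, -0.66, -0.0] [-0.0, -0.0, -0.072]
[-0.87, -0.73, 0.3] [-0.0, -0.0, -0.048]
[0.46987578 0.32952468 0.199969  ] [-3.14063485e+00 -2.80810761e-04 -3.13177457e+00]
```

>>> apply_moves(linear=[[-0.4,-0.2,0],[-0.8,-0.4,0],[-1,-0.5,0],[-1,-0.5,0],[-1,-0.5,0]], delta_rot=[[0,0,-0.05],[0,0,-0.05],[0,0,-0.05],[0,0,-0.05],[0,0,-0.05]], gripper=1, force=80)

```text
clock: 0.52
position: [0.297, 0.502, 0.2313]
tool_rot: [-3.141, 0.0, 2.884]
force: [-0.2, 0.5, -0.6]
grip_width: 0.0852
finger_force: 0.0
```

>>> apply_moves(linear=[[-0.4,-0.25,0],[-0.8,-0.5,0],[-1,-0.65,0],[-1,-0.65,0],[-1,-0.65,0]], delta_rot=[[0,0,-0.07],[0,0,-0.07],[0,0,-0.07],[0,0,-0.07],[0,0,-0.07]])

```text
clock: 0.93
position: [0.3769, 0.4143, 0.2312]
tool_rot: [-3.141, 0.0, 3.032]
force: [-0.6, 0.3, -0.0]
grip_width: 0.0855
finger_force: 0.0
```

Run:
```python
from h import *
plan([([.47,.33,.20],3.152)])
```

```text
[-1.02, -0.74, 0.31] [-0.0, 0.0, -0.057]
[0.47016052 0.32955551 0.20026009] [-3.14130815e+00 -2.10860680e-06 -3.13219485e+00]
```

>>> apply_moves(linear=[[-0.35,-0.25,0.1],[-0.7,-0.5,0.2],[-1,-0.74,0.3],[-1,-0.74,0.3],[-1,-0.74,0.3]], delta_rot=[[0,0,-0.057],[0,0,-0.057],[0,0,-0.057],[0,0,-0.057],[0,0,-0.057]])

```text
clock: 1.35
position: [0.4683, 0.3299, 0.2003]
tool_rot: [-3.14, -0.001, -3.132]
force: [-1.3, 0.7, 0.2]
grip_width: 0.0855
finger_force: 0.0
```

```bash
cat > meas.py <<'E'
from h import *
import sys
c=cam('wrist'); p,d=optics.grab_frame('wrist'); np.savez(sys.argv[1]+'.npz',p=p,d=d); cv2.imwrite(f'pics/{sys.argv[1]}.png',p[:,:,::-1])
hsv=cv2.cvtColor(p,cv2.COLOR_RGB2HSV); P=cloud(c,d)
z=float(sys.argv[2])
m=((hsv[...,1]>100)&(hsv[...,0]>14)&(hsv[...,0]<28)&(hsv[...,2]>90)).astype(np.uint8)
l,L,st,ce=cv2.connectedComponentsWithStats(m); k=1+np.argmax(st[1:,4]); v,u=np.nonzero(L==k)
X=onplane(c,np.c_[u,v],z)[:,:2]; vx,vy,cx_,cy_=cv2.fitLine(X.astype(np.float32),cv2.DIST_L2,0,.001,.001).ravel()
s=(X-[cx_,cy_])@[vx,vy]; b=np.array([cx_,cy_]); w=np.array([vx,vy])
print('bar',st[k],'mid',b+w*(s.min()+s.max())/2,'ends',b+w*s.min(),b+w*s.max(),np.ptp(s),'yaw',np.arctan(vy/vx),'z',np.median(P[L==k][:,2]))
E
python3 meas.py w1 0.032; python3 -c "from h import *; print(monitor.observe()['position'],monitor.observe()['tool_rot'])"
```

```text
bar [ 252  174   14  132 1437] mid [0.54100715 0.3312407 ] ends [0.47106738 0.33082055] [0.61094692 0.33166085] 0.13988206250088164 yaw 0.0060072485 z 0.03437336347610853
[0.46711341 0.33155055 0.20070936] [-3.14143096e+00 -1.06435649e-03 -3.12971568e+00]
```

View pics/w1.png

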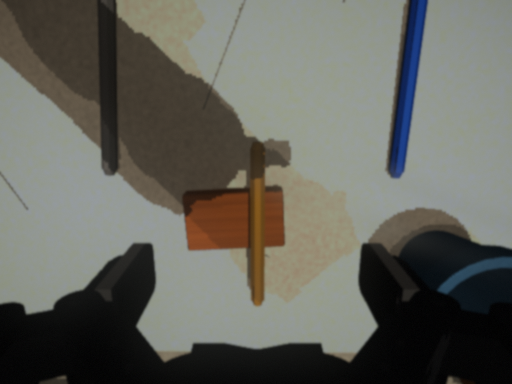

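The bar runs from (258,140) to (258,305), with its near end in shadow. The middle is at x≈0.526, y≈0.331. The fingers straddle the near overhang and the pot is clear on the right, so I'll lower and grip about 58 mm behind the middle.

>>> apply_moves(linear=[[0,0,0.35],[0,0,0.7],[0,0,0.95],[0,0,0.95],[0,0,0.95]], delta_rot=[[0,0,0],[0,0,0],[0,0,0],[0,0,0],[0,0,0]])

```text
clock: 1.82
position: [0.4661, 0.3324, 0.1061]
tool_rot: [-3.141, -0.002, -3.127]
force: [1.2, 0.0, 1.0]
grip_width: 0.0853
finger_force: 0.0
```

>>> apply_moves(linear=[[0,0,0.3],[0,0,0.6],[0,0,0.85],[0,0,0.95],[0,0,0.95]], delta_rot=[[0,0,0],[0,0,0],[0,0,0],[0,0,0],[0,0,0]])

```text
clock: 2.23
position: [0.4669, 0.3316, 0.0111]
tool_rot: [-3.141, -0.001, -3.129]
force: [0.5, -0.6, -0.1]
grip_width: 0.0854
finger_force: 0.0
```

>>> apply_moves(linear=[[0,0,0],[0,0,0],[0,0,0],[0,0,0],[0,0,0]], delta_rot=[[0,0,0],[0,0,0],[0,0,0],[0,0,0],[0,0,0]], gripper=-1, force=80)

```text
clock: 2.65
position: [0.4679, 0.3312, 0.0122]
tool_rot: [3.141, 0.001, -3.13]
force: [-0.4, -0.1, -0.3]
grip_width: 0.0254
finger_force: 0.0
```

>>> apply_moves(linear=[[0,0,0],[0,0,0],[0,0,0],[0,0,0],[0,0,0]], delta_rot=[[0,0,0],[0,0,0],[0,0,0],[0,0,0],[0,0,0]])

```text
clock: 3.07
position: [0.4677, 0.331, 0.0117]
tool_rot: [3.141, 0.0, -3.13]
force: [-0.9, -0.8, 6.8]
grip_width: 0.0123
finger_force: 78.1
```

Run:
```python
from h import *
plan([([.468,.331,.11],3.153),([.49,.24,.2],3.1),([.52,.145,.25],3.05),([.55,.05,.25],3.0),([.585,-.05,.25],2.93),([.615,-.14,.25],2.87)])
```

```text
[-0.0, -0.0, -0.98] [0.0, 0.0, 0.0]
[-0.21, -0.91, -0.9] [0.0, 0.0, 0.026]
[-0.34, -0.94, -0.5] [0.0, 0.0, 0.023]
[-0.39, -0.92, -0.0] [0.0, 0.0, 0.024]
[-0.49, -0.94, -0.0] [0.0, 0.0, 0.034]
[-0.48, -0.82, -0.0] [0.0, 0.0, 0.028]
[ 0.61505687 -0.14051823  0.24958288] [3.14119848e+00 2.82330750e-04 2.87069090e+00]
```

>>> apply_moves(linear=[[0,0,-0.15],[0,0,-0.4],[0,0,-0.7],[0,0,-0.98],[0,0,-0.98]], delta_rot=[[0,0,0],[0,0,0],[0,0,0],[0,0,0],[0,0,0]])

```text
clock: 3.48
position: [0.4693, 0.3322, 0.114]
tool_rot: [3.138, 0.005, -3.13]
force: [1.0, 0.8, -1.8]
grip_width: 0.0121
finger_force: 78.2
```

>>> apply_moves(linear=[[-0.05,-0.2,-0.2],[-0.1,-0.4,-0.4],[-0.15,-0.6,-0.6],[-0.2,-0.8,-0.8],[-0.21,-0.91,-0.9]], delta_rot=[[0,0,0.005],[0,0,0.01],[0,0,0.015],[0,0,0.02],[0,0,0.026]])

```text
clock: 3.9
position: [0.4908, 0.238, 0.2011]
tool_rot: [3.141, 0.002, 3.096]
force: [0.8, 0.1, -1.2]
grip_width: 0.0115
finger_force: 78.5
```

>>> apply_moves(linear=[[-0.07,-0.19,-0.1],[-0.14,-0.38,-0.2],[-0.21,-0.57,-0.3],[-0.28,-0.76,-0.4],[-0.34,-0.94,-0.5]], delta_rot=[[0,0,0.005],[0,0,0.01],[0,0,0.015],[0,0,0.02],[0,0,0.023]])

```text
clock: 4.32
position: [0.5195, 0.144, 0.2491]
tool_rot: [-3.141, -0.001, 3.05]
force: [0.6, -0.2, -1.3]
grip_width: 0.0122
finger_force: 78.4
```

>>> apply_moves(linear=[[-0.08,-0.19,0],[-0.16,-0.38,0],[-0.24,-0.57,0],[-0.32,-0.75,0],[-0.39,-0.92,0]], delta_rot=[[0,0,0.005],[0,0,0.01],[0,0,0.015],[0,0,0.02],[0,0,0.024]])

```text
clock: 4.73
position: [0.55, 0.0489, 0.2486]
tool_rot: [-3.141, -0.001, 3.0]
force: [0.4, 0.3, -2.2]
grip_width: 0.0122
finger_force: 78.4
```

>>> apply_moves(linear=[[-0.1,-0.19,0],[-0.2,-0.38,0],[-0.3,-0.57,0],[-0.4,-0.75,0],[-0.49,-0.94,0]], delta_rot=[[0,0,0.007],[0,0,0.014],[0,0,0.021],[0,0,0.028],[0,0,0.034]])

```text
clock: 5.15
position: [0.5855, -0.0507, 0.2484]
tool_rot: [-3.142, -0.001, 2.929]
force: [0.5, 0.4, -1.4]
grip_width: 0.0117
finger_force: 78.4
```

>>> apply_moves(linear=[[-0.15,-0.25,0],[-0.3,-0.5,0],[-0.48,-0.82,0],[-0.48,-0.82,0],[-0.48,-0.82,0]], delta_rot=[[0,0,0.01],[0,0,0.02],[0,0,0.028],[0,0,0.028],[0,0,0.028]])

```text
clock: 5.57
position: [0.6148, -0.1423, 0.248]
tool_rot: [-3.141, -0.001, 2.868]
force: [-0.1, 1.4, -1.9]
grip_width: 0.012
finger_force: 78.5
```

Run:
```python
from h import *
s=monitor.observe(); print(s['position'],s['tool_rot'],s['grip_width'],s['finger_force'])
c=cam('wrist'); p,d=optics.grab_frame('wrist'); np.savez('w2.npz',p=p,d=d); cv2.imwrite('pics/w2.png',p[:,:,::-1])
P=cloud(c,d); m=(P[...,2]>.128)&(P[...,2]<.15); m=cv2.morphologyEx(m.astype(np.uint8),cv2.MORPH_OPEN,np.ones((3,3)))
l,L,st,ce=cv2.connectedComponentsWithStats(m)
for k in range(1,l):
    if st[k,4]>150:
        v,u=np.nonzero(L==k); X=onplane(c,np.c_[u,v],.14)[:,:2].astype(np.float32); print(st[k],np.median(P[L==k][:,2]),cv2.minAreaRect(X))
```

```text
[ 0.61475078 -0.14230107  0.24803099] [-3.14075290e+00 -1.35698864e-03  2.86763647e+00] 0.012031923866660138 78.4856827467118
[ 196  119   62   43 2595] 0.1407709877880538 ((0.5737025141716003, -0.1546906679868698), (0.044036492705345154, 0.030680542811751366), 74.34334564208984)
```

View pics/w2.png

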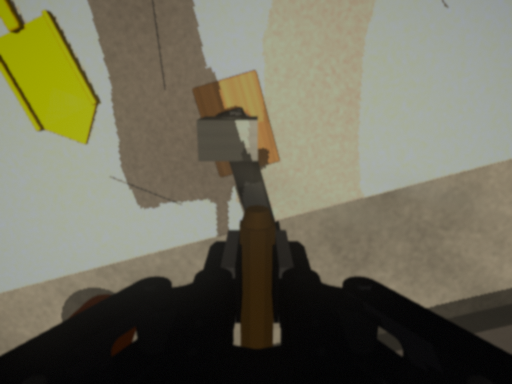

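The wrist view shows the head block at (228,140) with the bar held between the fingers, from (258,207) to (258,345). The head measures 44 x 30.7 mm with its top at 0.1408, which matches the given sizes. The eye is at (0.5737, -0.1547) and the hole's yaw is -0.273. Next I'll check how the bar sits in the hand.

Run:
```python
from h import *
D=np.load('w2.npz'); i=optics.camera_info('wrist'); T=np.array(i['T_tool_cam']); P=cloud((i,T[:3,:3],T[:3,3]),D['d'])
h=cv2.cvtColor(D['p'],cv2.COLOR_RGB2HSV)
for r in range(200,350,10):
    q=np.nonzero((h[r,235:285,1]>120)&(h[r,235:285,0]>8)&(h[r,235:285,0]<28))[0]+235
    if len(q)>5: print(r,q.min(),q.max(),P[r,q].mean(0).round(4), P[r,(q.min()+q.max())//2].round(4))
# front half in external views
s=monitor.observe()
for n in ('top','scene'):
    c=cam(n);p,d=optics.grab_frame(n);np.savez(n+'2.npz',p=p,d=d);Q=cloud(c,d);hh=cv2.cvtColor(p,cv2.COLOR_RGB2HSV)
    m=(hh[...,1]>110)&(hh[...,0]>12)&(hh[...,0]<28)&(Q[...,2]>.2)&(Q[...,2]<.32)&(Q[...,0]>.5)&(Q[...,0]<.85)&(abs(Q[...,1]+.2)<.15)
    X=Q[m]; print(n,m.sum()); 
    if m.sum()>10:
        t=X[:,0]; print(np.polyfit(t,X[:,1],1),np.polyfit(t,X[:,2],1),X.min(0),X.max(0), np.median(X,0))
```

```text
210 247 267 [ 0.0258 -0.001  -0.0175] [ 0.0261 -0.001  -0.0184]
220 244 272 [ 0.0243 -0.0007 -0.0243] [ 0.0233 -0.0006 -0.0219]
230 241 274 [ 0.0193 -0.0008 -0.0218] [ 0.0204 -0.001  -0.0244]
240 240 274 [ 0.0151 -0.0009 -0.0216] [ 0.0159 -0.001  -0.0234]
250 242 272 [ 0.011 -0.001 -0.022] [ 0.0116 -0.001  -0.0231]
260 241 272 [ 0.0088 -0.0013 -0.0258] [ 0.0067 -0.0013 -0.0217]
270 241 273 [ 0.0046 -0.001  -0.0259] [ 0.003  -0.0009 -0.0229]
280 241 273 [-0.0017 -0.001  -0.0224] [-0.001  -0.0009 -0.0236]
290 241 272 [-0.0064 -0.0011 -0.022 ] [-0.0065 -0.0013 -0.0219]
300 241 273 [-0.0083 -0.001  -0.0261] [-0.0103 -0.0009 -0.023 ]
310 237 274 [-0.0148 -0.0011 -0.0232] [-0.0151 -0.0017 -0.0227]
320 240 273 [-0.0202 -0.0011 -0.0223] [-0.0197 -0.0013 -0.0229]
330 241 271 [-0.0256 -0.0013 -0.0215] [-0.0259 -0.0013 -0.0211]
340 241 271 [-0.0307 -0.0013 -0.0213] [-0.0303 -0.0013 -0.0218]
top 0
scene 194
[-0.27302712  0.02951407] [-0.02125613  0.28202209] [ 0.61148118 -0.18066784  0.25806903] [ 0.75839741 -0.13685688  0.28373748] [ 0.69145385 -0.1586956   0.26805285]
```

Run:
```python
from h import *
plan([([.52,-.13,.248],2.868),([.43,-.115,.22],2.868),([.410,-.108,.18],2.868),([.410,-.108,.104],2.868)])
```

```text
[0.94, -0.16, 0.01] [0.0, -0.0, 0.002]
[0.91, -0.1, 0.28] [0.0, -0.0, -0.0]
[0.21, 0.01, 0.4] [0.0, -0.0, -0.0]
[-0.0, 0.0, 0.76] [0.0, -0.0, -0.0]
[ 0.40960618 -0.10794768  0.10391766] [ 3.14117091e+00 -9.65329902e-04  2.86781179e+00]
```

>>> apply_moves(linear=[[0.2,-0.03,0],[0.4,-0.06,0],[0.6,-0.1,0],[0.8,-0.13,0],[0.94,-0.16,0]], delta_rot=[[0,0,0],[0,0,0],[0,0,0],[0,0,0],[0,0,0]])

```text
clock: 6.13
position: [0.5185, -0.1294, 0.2493]
tool_rot: [3.141, -0.0, 2.872]
force: [0.8, 0.1, -0.6]
grip_width: 0.0118
finger_force: 78.5
```

>>> apply_moves(linear=[[0.2,-0.02,0.05],[0.4,-0.04,0.1],[0.6,-0.06,0.16],[0.8,-0.08,0.22],[0.91,-0.1,0.28]], delta_rot=[[0,0,0],[0,0,0],[0,0,0],[0,0,0],[0,0,0]])

```text
clock: 6.55
position: [0.4278, -0.1148, 0.2212]
tool_rot: [3.141, -0.0, 2.873]
force: [0.8, -0.7, -1.2]
grip_width: 0.0121
finger_force: 78.5
```

>>> apply_moves(linear=[[0.07,0,0.1],[0.14,0,0.2],[0.21,0,0.3],[0.21,0,0.4],[0.21,0,0.4]], delta_rot=[[0,0,0],[0,0,0],[0,0,0],[0,0,0],[0,0,0]])

```text
clock: 6.97
position: [0.4086, -0.1094, 0.1802]
tool_rot: [-3.142, -0.002, 2.873]
force: [0.3, 0.1, -2.5]
grip_width: 0.0121
finger_force: 78.4
```

>>> apply_moves(linear=[[0,0,0.2],[0,0,0.4],[0,0,0.6],[0,0,0.76],[0,0,0.76]], delta_rot=[[0,0,0],[0,0,0],[0,0,0],[0,0,0],[0,0,0]])

```text
clock: 7.38
position: [0.4088, -0.1097, 0.1036]
tool_rot: [-3.141, -0.003, 2.872]
force: [-0.7, 0.2, -1.9]
grip_width: 0.0119
finger_force: 78.4
```

Run:
```python
from h import *
s=monitor.observe(); print(s['position'],s['tool_rot'],s['force'])
im=[]
for n in ('top','scene'):
    c=cam(n);p,d=optics.grab_frame(n);np.savez(n+'3.npz',p=p,d=d);Q=cloud(c,d);hh=cv2.cvtColor(p,cv2.COLOR_RGB2HSV)
    m=(hh[...,1]>110)&(hh[...,0]>10)&(hh[...,0]<28)&(Q[...,2]>.09)&(Q[...,2]<.15)&(Q[...,0]>.38)&(Q[...,0]<.65)&(abs(Q[...,1]+.13)<.09)
    X=Q[m]; print(n,m.sum())
    if m.sum()>10: print(np.polyfit(X[:,0],X[:,1],1),np.polyfit(X[:,0]-.5,X[:,2],1),X.min(0),X.max(0))
    u,v=proj(c,[.52,-.14,.118])[0].astype(int); im.append(cv2.resize(p[v-40:v+40,u-40:u+40],(400,400),interpolation=3))
cv2.imwrite('pics/pre.png',np.hstack(im)[:,:,::-1])
```

```text
[ 0.40876609 -0.10971275  0.10364688] [-3.14134140e+00 -2.93473329e-03  2.87201872e+00] [-0.66736043  0.20290612 -1.94865252]
top 37
[-0.2041156  -0.03398992] [-0.05944421  0.12445423] [ 0.51901284 -0.15090206  0.11636806] [ 0.54488043 -0.13515429  0.12951018]
scene 128
[-0.27647625  0.00389112] [-0.01961195  0.12380504] [ 0.40963068 -0.15310467  0.11545861] [ 0.5469114  -0.10877485  0.13962315]
```

View pics/pre.png

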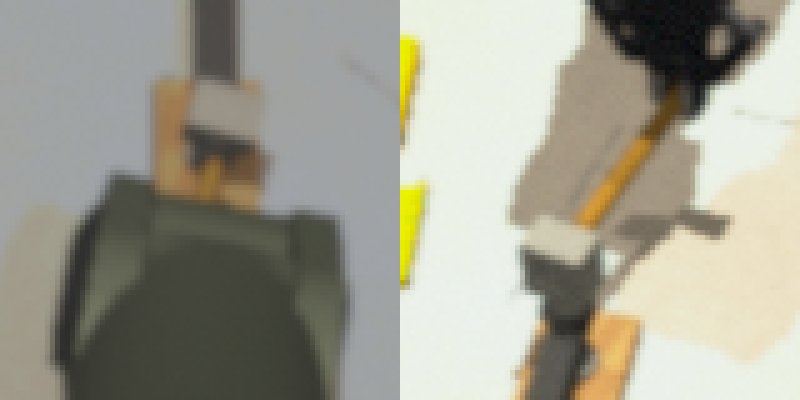

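In the top crop the bar tip is at (212,160), pointing at the head at (225,105). The scene crop shows it running into the head at (585,225). All three views put it about 2 mm toward -y, with the tip sagging 0.02 rad, so I'll correct both before easing in.

>>> apply_moves(linear=[[0,0.01,0],[0,0.022,0],[0,0.022,0],[0,0.022,0],[0,0.022,0]], delta_rot=[[0,-0.004,0.002],[0,-0.008,0.002],[0,-0.008,0.002],[0,-0.008,0.002],[0,-0.008,0.002]])

```text
clock: 7.9
position: [0.4103, -0.1084, 0.1057]
tool_rot: [3.141, 0.017, 2.867]
force: [0.2, -0.3, -1.5]
grip_width: 0.0118
finger_force: 78.5
```

```bash
cat > chk.py <<'E'
from h import *
c=cam('scene'); A=[]
for k in range(3):
    p,d=optics.grab_frame('scene'); s=monitor.observe(); A.append(np.r_[s['position'],s['tool_rot'],s['force']])
    Q=cloud(c,d);hh=cv2.cvtColor(p,cv2.COLOR_RGB2HSV)
    m=(hh[...,1]>110)&(hh[...,0]>10)&(hh[...,0]<28)&(Q[...,2]>.09)&(Q[...,2]<.15)&(Q[...,0]>.38)&(Q[...,0]<.65)&(abs(Q[...,1]+.13)<.09)
    X=Q[m]; print(m.sum(),np.polyfit(X[:,0]-.5,X[:,1],1),np.polyfit(X[:,0]-.5,X[:,2],1),X.max(0))
A=np.array(A); print(A.round(4)); a=A.mean(0); x=.5737; print('line y at eye x',a[1]+(x-a[0])*np.tan(a[5]), 'want -.1537')
E
python3 chk.py
```

```text
136 [-0.28123802 -0.13298706] [0.00536264 0.12622519] [ 0.54896104 -0.10585239  0.13206657]
132 [-0.28187405 -0.13284764] [0.0045463  0.12642593] [ 0.54937642 -0.10558625  0.13349341]
135 [-0.27345259 -0.13290989] [0.00694504 0.12606819] [ 0.55006024 -0.10572277  0.13232238]
[[ 0.4103 -0.1084  0.1056  3.1415  0.0173  2.8666 -0.4016  0.0867 -1.7746]
 [ 0.4102 -0.1084  0.1055  3.1415  0.017   2.8666  0.4318 -0.5027 -1.9198]
 [ 0.4102 -0.1085  0.1054  3.1415  0.0169  2.8665 -1.1629  0.0391 -2.4776]]
line y at eye x -0.15455673929020614 want -.1537
```

>>> apply_moves(linear=[[0,0.006,0.015],[0,0.006,0.027],[-0.04,0.006,0.028],[-0.08,0.006,0.028],[-0.12,0.006,0.029]], delta_rot=[[0,0,0],[0,0,0],[0,0,0],[0,0,0],[0,0,0]])

```text
clock: 8.47
position: [0.4224, -0.1113, 0.1026]
tool_rot: [-3.142, 0.017, 2.866]
force: [0.5, 0.4, -1.9]
grip_width: 0.0118
finger_force: 78.5
```

>>> apply_moves(linear=[[-0.03,0,0],[-0.06,0,0.001],[-0.09,0,0.001],[-0.12,0,0.002],[-0.12,0,0.002]], delta_rot=[[0,0,0],[0,0,0],[0,0,0],[0,0,0],[0,0,0]])

```text
clock: 8.88
position: [0.434, -0.1145, 0.1026]
tool_rot: [3.142, 0.017, 2.867]
force: [1.1, -0.7, -2.4]
grip_width: 0.0123
finger_force: 78.5
```

```bash
python3 chk.py
```

```text
108 [-0.27509444 -0.13199354] [0.00462107 0.12325918] [ 0.54600923 -0.11148664  0.13137293]
110 [-0.26454132 -0.13225905] [0.01642835 0.12286344] [ 0.54810696 -0.11167527  0.12872595]
108 [-0.27293183 -0.13204977] [0.00748526 0.12317772] [ 0.54745314 -0.11186474  0.12984188]
[[ 0.4337 -0.1144  0.1026  3.1416  0.0169  2.8664 -0.1037  0.3094 -2.291 ]
 [ 0.4334 -0.1143  0.1025 -3.1416  0.0166  2.8665 -0.8057 -0.0954 -1.7884]
 [ 0.4333 -0.1143  0.1026 -3.1416  0.0165  2.8665 -0.225   0.2127 -1.9124]]
line y at eye x -0.15396555187127142 want -.1537
```

The tip has entered the eye without any force, so I'll keep easing it in.

>>> apply_moves(linear=[[-0.04,0,0.001],[-0.08,0,0.001],[-0.12,0,0.002],[-0.16,0,0.003],[-0.2,0,0.003]], delta_rot=[[0,0,0],[0,0,0],[0,0,0],[0,0,0],[0,0,0]])

```text
clock: 9.45
position: [0.4532, -0.1199, 0.1026]
tool_rot: [3.142, 0.017, 2.867]
force: [0.4, -0.1, -1.9]
grip_width: 0.0122
finger_force: 78.5
```

```bash
python3 chk.py
```

```text
103 [-0.28503589 -0.13203475] [-0.01748078  0.12362498] [ 0.59456378 -0.11705536  0.13711236]
104 [-0.27519334 -0.13211787] [-0.00018526  0.1236179 ] [ 0.59600544 -0.11703535  0.13728657]
101 [-0.27829501 -0.13232433] [-0.00387744  0.12302872] [ 0.59388933 -0.11737222  0.13240657]
[[ 0.4539 -0.1201  0.1027  3.1416  0.0174  2.8665  0.1561  0.7265 -1.5084]
 [ 0.4534 -0.12    0.1026  3.1416  0.0172  2.8665 -0.4929 -0.4521 -2.3795]
 [ 0.4529 -0.1199  0.1026 -3.1416  0.0167  2.8665 -1.0091  0.0746 -1.6425]]
line y at eye x -0.15393689603299457 want -.1537
```

>>> apply_moves(linear=[[-0.05,0,0.001],[-0.1,0,0.002],[-0.15,0,0.003],[-0.2,0,0.003],[-0.25,0,0.004]], delta_rot=[[0,0,0],[0,0,0],[0,0,0],[0,0,0],[0,0,0]])

```text
clock: 10.02
position: [0.4773, -0.1268, 0.1027]
tool_rot: [-3.142, 0.017, 2.867]
force: [-0.1, -0.8, -2.4]
grip_width: 0.0119
finger_force: 78.4
```

>>> apply_moves(linear=[[-0.05,0,0.001],[-0.1,0,0.002],[-0.15,0,0.003],[-0.2,0,0.003],[-0.25,0,0.004]], delta_rot=[[0,0,0],[0,0,0],[0,0,0],[0,0,0],[0,0,0]])

```text
clock: 10.43
position: [0.5013, -0.1335, 0.1027]
tool_rot: [3.142, 0.017, 2.867]
force: [-0.2, -0.2, -2.7]
grip_width: 0.0121
finger_force: 78.5
```

>>> apply_moves(linear=[[-0.05,0,0.001],[-0.1,0,0.002],[-0.15,0,0.003],[-0.18,0,0.003],[-0.18,0,0.003]], delta_rot=[[0,0,0],[0,0,0],[0,0,0],[0,0,0],[0,0,0]])

```text
clock: 10.85
position: [0.5188, -0.1384, 0.1027]
tool_rot: [3.142, 0.017, 2.866]
force: [-0.0, -0.2, -1.4]
grip_width: 0.0121
finger_force: 78.5
```

```bash
cat > look.py <<'E'
from h import *
import sys
s=monitor.observe(); print(s['position'],s['tool_rot'],s['force'])
im=[]
for n in ('top','scene'):
    c=cam(n);p,d=optics.grab_frame(n);Q=cloud(c,d);hh=cv2.cvtColor(p,cv2.COLOR_RGB2HSV)
    m=(hh[...,1]>110)&(hh[...,0]>10)&(hh[...,0]<28)&(Q[...,2]>.095)&(Q[...,2]<.14)&(abs(Q[...,0]-.574)<.11)&(abs(Q[...,1]+.15)<.11)
    v,u=np.nonzero(m)
    if len(u)>10:
        X=onplane(c,np.c_[u,v],.123)[:,:2].astype(np.float32); vx,vy,a,b=cv2.fitLine(X,cv2.DIST_HUBER,0,.001,.001).ravel(); t=(X-[a,b])@[vx,vy]
        e0,e1=np.array([a,b])+t.min()*np.array([vx,vy]),np.array([a,b])+t.max()*np.array([vx,vy])
        print(n,len(u),'ends',e0,e1,'len',np.ptp(t),'mid',(e0+e1)/2,'yaw deg',np.degrees(np.arctan2(vy,vx)))
    u,v=proj(c,[.574,-.15,.118])[0].astype(int); im.append(cv2.resize(p[v-40:v+40,u-40:u+40],(400,400),interpolation=3))
cv2.imwrite(f'pics/{sys.argv[1]}.png',np.hstack(im)[:,:,::-1])
E
python3 look.py in1
```

```text
[ 0.51875538 -0.13842397  0.10265498] [3.14155209 0.01710511 2.86646439] [-0.03142013 -0.18434969 -1.41029325]
scene 115 ends [ 0.5149267 -0.1384573] [ 0.6589956  -0.17702544] len 0.14914215 mid [ 0.58696115 -0.15774137] yaw deg -14.987003
```

View pics/in1.png

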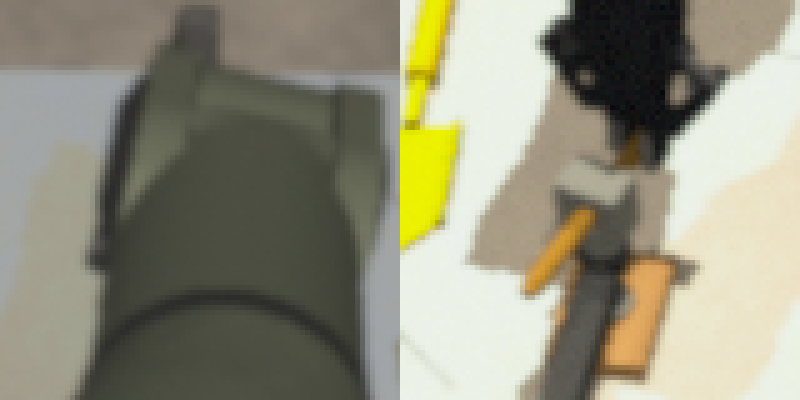

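The bar is through. The scene crop shows the far half protruding from the head to (530,290), and the tool sits 57 mm behind the eye as planned. Next I'll turn it clockwise about the eye.

>>> apply_moves(linear=[[-0.001,0.03,0],[-0.003,0.06,0],[-0.007,0.089,0],[-0.012,0.119,0],[-0.019,0.148,0]], delta_rot=[[0,0,0.025],[0,0,0.05],[0,0,0.075],[0,0,0.1],[0,0,0.125]])

```text
clock: 11.37
position: [0.5244, -0.1239, 0.1029]
tool_rot: [3.136, 0.017, 2.603]
force: [3.5, 3.5, -2.4]
grip_width: 0.0123
finger_force: 78.5
```

>>> apply_moves(linear=[[-0.001,0.03,0],[-0.003,0.06,0],[-0.007,0.089,0],[-0.012,0.119,0],[-0.019,0.148,0]], delta_rot=[[0,0,0.025],[0,0,0.05],[0,0,0.075],[0,0,0.1],[0,0,0.125]])

```text
clock: 11.78
position: [0.5338, -0.1119, 0.103]
tool_rot: [3.132, 0.015, 2.341]
force: [4.1, 4.1, -2.7]
grip_width: 0.0121
finger_force: 78.6
```

```bash
python3 look.py t1; python3 -c "
from h import *
s=monitor.observe();a=s['tool_rot'][2];print(np.array(s['position'])[:2]-.0571*np.array([np.cos(a),np.sin(a)]))"
```

```text
[ 0.53375717 -0.1119254   0.10298811] [3.13203791 0.01490594 2.34149642] [ 4.08750295  4.05509779 -2.70853078]
scene 121 ends [ 0.54134965 -0.11533188] [ 0.63592976 -0.21217978] len 0.13536958 mid [ 0.58863974 -0.16375583] yaw deg -45.678715
[ 0.57363972 -0.15271742]
```

>>> apply_moves(linear=[[-0.001,0.03,0],[-0.003,0.06,0],[-0.007,0.089,0],[-0.012,0.119,0],[-0.019,0.148,0]], delta_rot=[[0,0,0.025],[0,0,0.05],[0,0,0.075],[0,0,0.1],[0,0,0.125]])

```text
clock: 12.3
position: [0.5457, -0.1028, 0.1031]
tool_rot: [3.128, 0.012, 2.081]
force: [4.9, 6.3, -2.9]
grip_width: 0.0121
finger_force: 78.9
```

>>> apply_moves(linear=[[-0.001,0.03,0],[-0.003,0.06,0],[-0.007,0.089,0],[-0.012,0.119,0],[-0.019,0.148,0]], delta_rot=[[0,0,0.025],[0,0,0.05],[0,0,0.075],[0,0,0.1],[0,0,0.125]])

```text
clock: 12.72
position: [0.5598, -0.0971, 0.1034]
tool_rot: [3.125, 0.008, 1.82]
force: [5.3, 6.4, -3.2]
grip_width: 0.012
finger_force: 79.0
```

>>> apply_moves(linear=[[-0.001,0.03,0],[-0.003,0.06,0],[-0.007,0.089,0],[-0.012,0.119,0],[-0.019,0.148,0]], delta_rot=[[0,0,0.025],[0,0,0.05],[0,0,0.075],[0,0,0.1],[0,0,0.125]])

```text
clock: 13.13
position: [0.575, -0.0954, 0.1037]
tool_rot: [3.123, 0.003, 1.558]
force: [7.6, 5.7, -2.9]
grip_width: 0.0119
finger_force: 79.0
```

```bash
python3 look.py t2; python3 -c "
from h import *
s=monitor.observe();a=s['tool_rot'][2];print(np.array(s['position'])[:2]-.0571*np.array([np.cos(a),np.sin(a)]))"
```

```text
[ 0.57498285 -0.09538209  0.10372705] [3.12326141 0.00343099 1.55785071] [ 7.63723797  5.65878277 -2.87487624]
top 46 ends [ 0.5715     -0.17533346] [ 0.5736406  -0.23388322] len 0.058588885 mid [ 0.5725703  -0.20460834] yaw deg -87.906166
scene 83 ends [ 0.5781216  -0.23581764] [ 0.5789281  -0.07115076] len 0.16466886 mid [ 0.5785248 -0.1534842] yaw deg 89.71937
[ 0.57438544 -0.1526978 ]
```

View pics/t2.png

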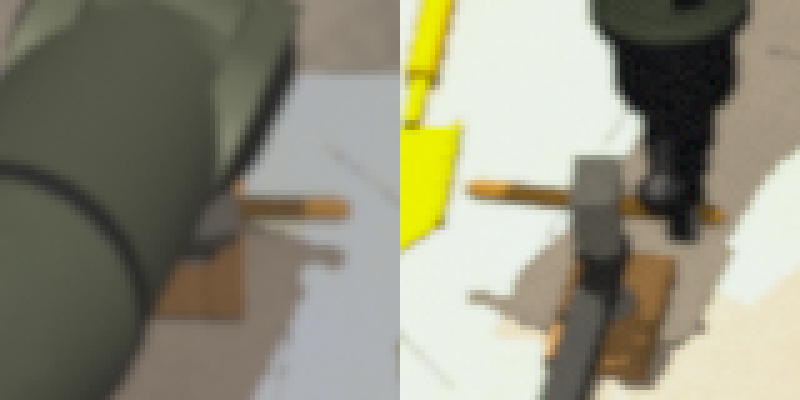

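The crops show the bar sticking out on both sides and parallel to the far edge: in the scene crop it runs from (470,188) to (720,215). Its middle sits on the head. I'll turn it a few degrees further to allow for the play, then release.

>>> apply_moves(linear=[[0,0.02,0],[-0.001,0.03,0],[-0.002,0.045,0],[-0.002,0.045,0],[-0.002,0.045,0]], delta_rot=[[0,0,0.016],[0,0,0.025],[0,0,0.037],[0,0,0.037],[0,0,0.037]])

```text
clock: 13.65
position: [0.5794, -0.0959, 0.1038]
tool_rot: [3.123, 0.002, 1.483]
force: [8.5, 3.8, -2.5]
grip_width: 0.0119
finger_force: 78.9
```

>>> apply_moves(linear=[[0,0,0],[0,0,0],[0,0,0],[0,0,0],[0,0,0]], delta_rot=[[0,0,0],[0,0,0],[0,0,0],[0,0,0],[0,0,0]], force=20)

```text
clock: 14.07
position: [0.5794, -0.096, 0.1038]
tool_rot: [3.123, 0.002, 1.483]
force: [8.7, 4.7, -3.1]
grip_width: 0.0119
finger_force: 78.9
```

>>> apply_moves(linear=[[0,0,0],[0,0,0],[0,0,0],[0,0,0],[0,0,0]], delta_rot=[[0,0,0],[0,0,0],[0,0,0],[0,0,0],[0,0,0]], gripper=0.3)

```text
clock: 14.48
position: [0.578, -0.0969, 0.1034]
tool_rot: [3.125, 0.003, 1.48]
force: [-0.1, -0.1, -0.5]
grip_width: 0.0555
finger_force: 0.0
```

>>> apply_moves(linear=[[0,0,0],[0,0,0],[0,0,0],[0,0,0],[0,0,0]], delta_rot=[[0,0,0],[0,0,0],[0,0,0],[0,0,0],[0,0,0]])

```text
clock: 14.9
position: [0.5783, -0.0967, 0.1035]
tool_rot: [3.125, 0.003, 1.48]
force: [-0.4, -0.6, -0.2]
grip_width: 0.0555
finger_force: 0.0
```

Released. I'll retreat straight up, then aside so the cameras have a clear view.

>>> apply_moves(linear=[[0,0,-0.2],[0,0,-0.4],[0,0,-0.6],[0,0,-0.8],[0,0,-1]], delta_rot=[[0,0,0],[0,0,0],[0,0,0],[0,0,0],[0,0,0]])

```text
clock: 15.32
position: [0.5765, -0.0963, 0.2044]
tool_rot: [3.125, 0.003, 1.48]
force: [0.2, 0.1, -0.5]
grip_width: 0.0557
finger_force: 0.0
```

>>> apply_moves(linear=[[0.3,0,0],[0.6,0,0],[0.9,0,0],[1,0,0],[1,0,0]], delta_rot=[[0,0,0],[0,0,0],[0,0,0],[0,0,0],[0,0,0]])

```text
clock: 15.73
position: [0.5859, 0.0067, 0.2029]
tool_rot: [3.126, 0.002, 1.484]
force: [0.2, -0.1, 0.7]
grip_width: 0.0553
finger_force: 0.0
```

>>> apply_moves(linear=[[0.3,0,0],[0.6,0,0],[0.9,0,0],[1,0,0],[1,0,0]], delta_rot=[[0,0,0],[0,0,0],[0,0,0],[0,0,0],[0,0,0]])

```text
clock: 16.15
position: [0.5948, 0.1051, 0.2025]
tool_rot: [3.126, 0.003, 1.483]
force: [-0.0, -0.5, -0.4]
grip_width: 0.0555
finger_force: 0.0
```

```bash
python3 look.py fin
python3 - <<'E'
from h import *
c=cam('scene')
p,d=optics.grab_frame('scene');P=cloud(c,d)[180:290,190:240]; m=(P[...,2]>.132)&(P[...,2]<.16); v,u=np.nonzero(m)
print(cv2.minAreaRect(onplane(c,np.c_[u+190,v+180],.14)[:,:2].astype(np.float32)))
E
```

```text
[0.59478921 0.10514361 0.20245441] [3.12553760e+00 2.74289521e-03 1.48321250e+00] [-0.03242973 -0.4893637  -0.44987907]
top 142 ends [ 0.5649954  -0.07399194] [ 0.5779537  -0.23414065] len 0.16067211 mid [ 0.57147455 -0.1540663 ] yaw deg -85.37405
scene 129 ends [ 0.57430685 -0.07468433] [ 0.5864517  -0.23656821] len 0.16233882 mid [ 0.58037925 -0.15562627] yaw deg -85.709595
((0.5789933800697327, -0.15422403812408447), (0.0480974018573761, 0.03172626346349716), 8.750743865966797)
```

View pics/fin.png

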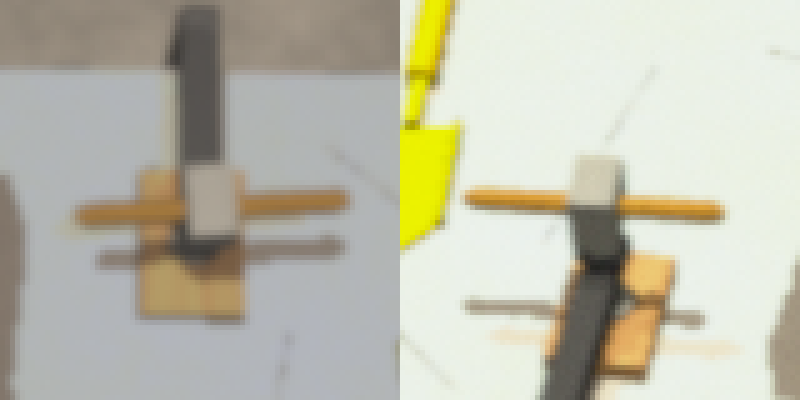

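The bar sits centred in the eye, about 80 mm out on each side. It's within about 0.08 rad of parallel, released and at rest, and the robot is clear.

```bash
python3 -c "
from workcell import workorder; print(workorder.job_done())"
```

```text
the job is handed in; nothing more can be done
None
```

The job is handed in, with no verdict returned. The brass bar is through the eye, its middle within a few millimetres of the eye's centre and about 0.08 rad off parallel to the far edge (limit 0.2). It is released and the arm is clear; the jar, flowerpot and trowel were not touched.

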